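# Set out the infrared microscope's sample station

### The job

Set out the sample station: fit the orange tray onto the stand so that all four pins come up through its corner holes and it sits fully down and level, and then stand the gold mirror upright in the middle of that tray. Stand the red-banded objective upright on the grey rail, midway between its two iris posts, and the amber jar on the table squarely beside the keypad's left side (left as the robot sees it), level with the middle of that side and with a gap of two to three centimetres. Leave the silver mirror, the blue-banded objective and the green jar where they are.

Things in the scene. Friction and masses are not known exactly. Their poses are not given: they have to be found in the camera images.
- tray_center (a point): loose orange tray, 66 (x) x 140 (y) x 20 mm high: 5 mm deck on top, a 13 mm hole near each corner (centres x +-18, y +-58 mm), a 15 mm deep skirt below the deck along each long edge; grip it across its 66 mm width. Lies deck up. This point is its centre, half-way up (10 mm above the skirts' lower edges, 10 mm below the deck's top); y is along its length, z up. Same either way round.
- gold_mirror_center (a point): loose gold reference mirror: a black round mount, 38 mm diameter, 30 mm high, with a gold top face and gold band. Stands upright on the table at the start. This point is its centre, half-way up; z is up.
- red_objective_center (a point): loose microscope objective with a red band: steel, 38 mm diameter up to 32 mm height, then tapering to a 24 mm nose, 50 mm high in all, standing nose up. Stands upright on the table at the start. This point is its centre, half-way up; z is up.
- amber_jar_center (a point): loose amber-brown sample jar with a brown cap, 48 mm diameter, 56 mm high. Stands upright on the table at the start. This point is its centre, half-way up; z is up.
- stand: fixed stand: aluminium base 80 (x) x 150 (y) x 8 mm, four 17 mm steel posts at x +-18, y +-58 mm, tops 48 mm above the table, each with an 8 mm tapered brass pin, tips 67 mm above the table. The tray's deck rests on the post tops: tray centre 43 mm, its foot 33 mm, its deck's top 53 mm above the table. Origin: centre of the base's underside; y along its length, z up.
- rail: fixed grey mounting rail, 56 (x) x 190 (y) x 10 mm, lying flat, with an upright iris post (red round head, 78 mm high in all, head 28 mm across) at each end, at y +-80 mm. Origin: centre of its underside on the table, midway between the two posts; y is along its length, z up.
- keypad: fixed white keypad, 80 (x) x 90 (y) mm, with a blue sloping panel and black keys with green marks; the low edge (about 18 mm) faces the robot, -x, and the high edge (about 40 mm) is away from it, +x. Origin: centre of its underside on the table; its +y points to its left side as the robot sees it, z up.
- silver_mirror_center (a point): bystander, to be left alone: silver mirror in the same black mount as the gold one, 38 mm diameter, 30 mm high, silver top and band. This point is its centre, half-way up.
- blue_objective_center (a point): bystander, to be left alone: objective like the red-banded one but with a blue band, 38 mm diameter, 50 mm high. This point is its centre, half-way up.
- green_jar_center (a point): bystander, to be left alone: green jar with a green cap, 48 mm diameter, 56 mm high. This point is its centre, half-way up.
There are look-alikes about, which are no part of the job. What is shaped like the part that bears red_objective_center but pink or purple is not meant.

How it is judged (in metres and radians):
On the way, in this order (a step that is already met when the one before it is completed fails the run):
1. the tray is seated on the stand, all four pins through its holes (x of tray_center in the frame of stand between -0.006 and 0.006 m and y of tray_center in the frame of stand between -0.006 and 0.006 m and z of tray_center in the frame of stand between 0.04 and 0.046 m and angle between the y axis of tray_center and the y axis of stand, either way round below 0.12 rad and angle between tray_center's own z axis and vertical below 0.06 rad), for 0.2 s.
2. the gold mirror stands in the middle of the seated tray (all of step 1 and horizontal distance between gold_mirror_center and tray_center below 0.015 m and z of gold_mirror_center in the frame of tray_center between 0.021 and 0.029 m and angle between gold_mirror_center's own z axis and vertical below 0.08 rad), for 0.2 s.
At the end, for the whole second after the job is handed in: Tray seated on all four posts, level; gold mirror upright on it within 15 mm of its middle; red objective upright on the rail within 14 mm of midway between the posts; amber jar upright left of the keypad, gap 8 to 45 mm, within 22 mm of that side's middle; all released and at rest (all of step 2 and x of red_objective_center in the frame of rail between -0.014 and 0.014 m and y of red_objective_center in the frame of rail between -0.014 and 0.014 m and z of red_objective_center in the frame of rail between 0.031 and 0.039 m and angle between each of red_objective_center, amber_jar_center's own z axis and vertical below 0.08 rad and y of amber_jar_center in the frame of keypad between 0.077 and 0.114 m and x of amber_jar_center in the frame of keypad between -0.022 and 0.022 m and z of amber_jar_center in the frame of keypad between 0.022 and 0.034 m and linear speed of each of tray, gold_mirror, red_objective, amber_jar below 0.02 m/s); the robot touches nothing.
It fails at once if the silver mirror is moved more than 15 mm or tipped over (distance of silver_mirror_center from where it was at the start of the episode above 0.015 m or angle between silver_mirror_center's own z axis and vertical above 0.5 rad).
It fails at once if the blue objective is moved more than 15 mm or tipped over (distance of blue_objective_center from where it was at the start of the episode above 0.015 m or angle between blue_objective_center's own z axis and vertical above 0.5 rad).
It fails at once if the green jar is moved more than 15 mm or tipped over (distance of green_jar_center from where it was at the start of the episode above 0.015 m or angle between green_jar_center's own z axis and vertical above 0.5 rad).
It also fails if it takes over 112 s, if anything falls off the work surface, if the arm or the gripper's body presses on something with over 40 N, if the wrist force passes 120 N, or if a joint passes its speed limit or range.

### The arm

A 6-joint arm with a two-finger parallel gripper is mounted at the origin on the work surface. World frame = base frame: x ahead of the robot, y to its left, z up, the work surface at z = 0. Lengths are in mm, angles in degrees, forces in N, time in s.
With the tool pointing down it reaches from about 300 to 850 mm from the base axis. Payload 4.2 kg.
Tool frame: the origin (TCP) lies at the very end of the fingers, on their centre line; the grasp point (between the pads) lies 19 mm behind it (env.grip_depth is the distance from the TCP to the grasp point, in mm); z points along the fingers, y is the line along which they close (so a half turn about z gives the same grasp; the last joint's range is limited). The gripper opens to 91 mm and grips with 3 to 60 N. Pads are 32 mm wide; open, the fingers measure 118 mm over their backs; the gripper's body (76 mm by 178 mm) begins 60 mm behind the grasp point.
Start: joints at [62.281, 18.312, 89.639, -0, 72.044, -1.146], TCP at [257.231, 514.272, 213.976] pointing down, gripper open.
Joint ranges: [-177.97, 177.97], [-48.28, 115.42], [12.27, 149.76], [-77.06, 257.06], [2.81, 150.46], [-146.56, 146.56]. Speed limits (degrees/s): [147.25, 147.25, 180, 180, 180, 180].

### API

Orientations are given as [roll, pitch, yaw] about the fixed x, y, z axes, in that order (R = Rz(yaw) Ry(pitch) Rx(roll)).
In Python, from workcell import env, cams gives the robot as it stands.
- The arm moves only by the tool apply_moves, never from a script. Its argument "deltas" is a list of rows, each a list of 5 numbers: the shift along the tool's x, y, z in m, then the turn about the tool's z in rad, then the opening, from -1 (shut) to 1 (fully open), so that 0 is half open. In form: [[tx, ty, tz, roll, gripper], ...]. A call has 1 to 5 rows; each row is the pose to reach, as a shift and turn from the pose commanded when the call began, along the tool's axes at that moment; what a row does not reach only later rows make up. A row lasts 1/10 s, in which the tool goes at most 50 mm and 8.59 degrees, less where a joint would pass 70% of its speed; a pose out of reach is approached as far as the arm can. A call with a gripper value outside its range is refused whole. The fingers move at their own pace and stop on an object; "grip_force" is the grip in N (left out, the last holds). Time passes only in rows, so rows that repeat a pose let the fingers close. It gives the time, the measured TCP pose, the force, the opening and the grip force at its end, in the units of the state.
- env.state(): the state, without advancing time (a new reading comes with each control period).
- cams.grab_frame(name): name is "scene" or "top" or "wrist"; returns the picture (420x560x3 uint8, blue, green, red); there is no depth.
- cams.get_calibration(name): a dict with "mtx" (3x3 intrinsics, pixels), "eye" and "attitude" of the camera in the world; the wrist camera has in their place "tool_from_camera" (4x4, takes a point from camera to tool coordinates, whose origin is the TCP and whose axes are the flange's). Camera axes: x right, y down, z forward; pixel columns grow to the right and rows downward; lengths in mm; the calibration is good to about 2 mm. A picture is of the moment at which its call begins: read the wrist's pose just before it. get_calibration takes no time and is no camera call.
- env.job_done(): hands the job in; it is judged then, once.
The state is a dict: "time_s": time; "qpos": joint angles; "qvel": joint speeds; "effort": joint torques, N m; "ee_pos": TCP position; "ee_rot": TCP orientation; "force": force on the tool from outside, world axes, zero at the start; "torque": the same for the moment, N m; "gripper_width": finger opening in mm; "gripper_force": force on a finger pad.
Only numpy, scipy, OpenCV 4.12 (cv2) and the standard library are available. Lean on these libraries where they do the work, as an engineer would, in place of code of your own. Each camera call takes 0.05 s, during which the arm holds its last target. There are 200 camera calls.

## Working session

There is one attempt and no reset: what is moved stays moved. The work goes in short steps, Python scripts to look and compute and a tool call to move; the robot and the scene stay as the last step left them, time stands still between calls to the robot, and variables do not carry over. Pictures are saved under pics/ and viewed, at most 14 in all, crops included, and the job is handed in when it is done.

Besides the shell and the picture viewer there is one more tool, called after "Request:" as name(argument=value, ...), one argument or row to a line, values as JSON. apply_moves: Moves the arm, as the interface text tells. Its arguments: {"type":"object","properties":{"deltas":{"type":"array"},"grip_force":{"type":"number"}},"required":["deltas"]}

```bash
ls; mkdir -p pics; python3 - <<'E'
from workcell import env,cams
import cv2,json
for n in("scene","top"):
    cv2.imwrite(f"pics/{n}0.png",cams.grab_frame(n)); c=cams.get_calibration(n); print(n,c)
print(cams.get_calibration("wrist")); s=env.state(); print(s['ee_pos'],s['ee_rot'],s['time_s'],s['gripper_width'])
E
```

```text
pics
scene {'mtx': array([[443.0646391 ,   0.        , 269.74693901],
       [  0.        , 443.0646391 , 209.25145808],
       [  0.        ,   0.        ,   1.        ]]), 'eye': array([1020.0434159 ,  335.23253187,  618.4029197 ]), 'attitude': array([-131.84732456,    1.16942086,  122.82284911])}
top {'mtx': array([[533.35255024,   0.        , 277.50395764],
       [  0.        , 533.35255024, 206.43593241],
       [  0.        ,   0.        ,   1.        ]]), 'eye': array([ 387.07477485,  -13.90468896, 1311.30170108]), 'attitude': array([-174.59316386,    1.19855347,  -90.29765156])}
{'mtx': array([[354.90993423,   0.        , 279.78579309],
       [  0.        , 354.90993423, 209.78273783],
       [  0.        ,   0.        ,   1.        ]]), 'tool_from_camera': array([[ 5.76299192e-05, -9.61518700e-01, -2.74739487e-01,
         7.79751207e+01],
       [ 9.99999485e-01,  3.33862051e-04, -9.58670771e-04,
         6.63335334e-02],
       [ 1.01350496e-03, -2.74739290e-01,  9.61518224e-01,
        -1.71690867e+02],
       [ 0.00000000e+00,  0.00000000e+00,  0.00000000e+00,
         1.00000000e+00]])}
[256.99210023 513.84500674 213.19956346] [-1.79907425e+02 -1.65500614e-03  1.53425739e+02] 0.1 91.11280139515041
```

View pics/scene0.png

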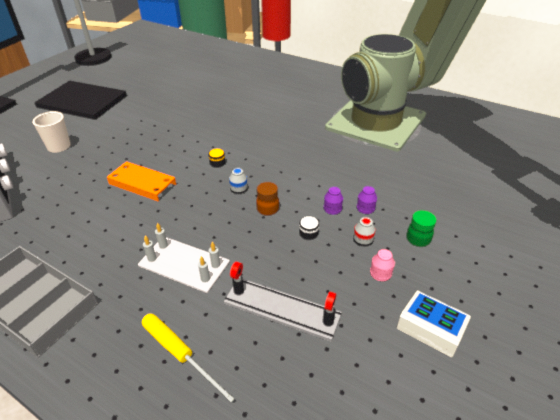

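View pics/top0.png

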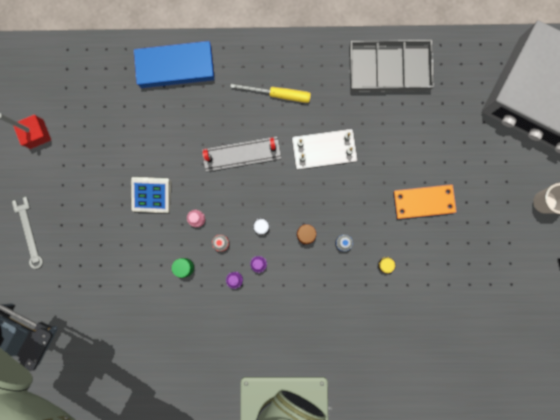

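The scene view shows the orange tray at (140,180), the stand at (184,262) and the rail at (282,305). The red objective is at (365,231), the amber jar at (268,198), the gold mirror at (217,157) and the keypad at (434,322). In the top view (up = +x, left = +y) the tray is at (425,201), stand (324,149), rail (241,154), keypad (150,195), red (220,243), amber (306,234) and gold (387,265).

```bash
cat > h.py <<'E'
from workcell import env,cams
import cv2,numpy as np
from scipy.spatial.transform import Rotation as Ro
def pose(name,s=None):
    c=cams.get_calibration(name)
    if name!="wrist": return c["mtx"],Ro.from_euler('xyz',c["attitude"],degrees=True).as_matrix(),np.array(c["eye"])
    s=s or env.state(); R=Ro.from_euler('xyz',s["ee_rot"],degrees=True).as_matrix(); T=c["tool_from_camera"]
    return c["mtx"],R@T[:3,:3],R@T[:3,3]+s["ee_pos"]
def ray(P,uv):
    K,R,e=P; d=R@np.linalg.inv(K)@[uv[0],uv[1],1]; return e,d/np.linalg.norm(d)
def plane(P,uv,z):
    e,d=ray(P,uv); return e+d*(z-e[2])/d[2]
def tri(P,u,Q,v):
    e,d=ray(P,u); f,g=ray(Q,v); st=np.linalg.lstsq(np.c_[d,-g],f-e,rcond=None)[0]
    a,b=e+st[0]*d,f+st[1]*g; return (a+b)/2,np.linalg.norm(a-b)
def proj(P,X):
    K,R,e=P; p=K@R.T@(np.asarray(X,float)-e); return p[:2]/p[2]
def blobs(img,lo,hi,amin=15):
    m=cv2.inRange(cv2.cvtColor(img,cv2.COLOR_BGR2HSV),lo,hi); cs=cv2.findContours(m,cv2.RETR_EXTERNAL,cv2.CHAIN_APPROX_NONE)[0]
    return sorted([c for c in cs if cv2.contourArea(c)>=amin],key=cv2.contourArea,reverse=True)
def cen(c): m=cv2.moments(c); return np.array([m['m10']/m['m00'],m['m01']/m['m00']])
def move(x,y,z,yaw):
    """tool-frame delta from present pose to world target (mm, deg)"""
    s=env.state(); R=Ro.from_euler('xyz',s["ee_rot"],degrees=True).as_matrix()
    d=R.T@(np.array([x,y,z])-s["ee_pos"]); t=-(yaw-s["ee_rot"][2]); t=(t+90)%180-90
    print("delta m",np.round(d/1000,4),"turn rad",round(np.radians(t),4),"deg",round(t,1),"rows>=",np.ceil(max(np.linalg.norm(d)/50,abs(t)/8.59)),"q6",s["qpos"][5].round(1))
def shot(n,f):
    s=env.state(); im=cams.grab_frame(n); cv2.imwrite(f"pics/{f}.png",im); return im,pose(n,s),s
E
python3 - <<'E'
from h import *
T,S=pose("top"),pose("scene"); it,isc=cv2.imread("pics/top0.png"),cv2.imread("pics/scene0.png")
col=dict(tray=((5,200,150),(14,255,255)),gold=((22,150,120),(32,255,255)),amber=((5,150,50),(14,255,170)),white=((0,0,190),(179,40,255)),grey=((0,0,120),(179,40,185)),green=((55,150,60),(70,255,255)),blue=((100,150,80),(125,255,255)),red=((0,180,120),(3,255,255)))
for k,(lo,hi) in col.items():
    for n,im in(("top",it),("scene",isc)):
        print(k,n,[(cen(c).round(1).tolist(),cv2.contourArea(c),np.round(cv2.minAreaRect(c)[2])) for c in blobs(im,lo,hi,12)[:7]])
def rect(c,z,P):
    b=cv2.boxPoints(cv2.minAreaRect(c)); w=np.array([plane(P,p,z)[:2] for p in b]); a,e=w[1]-w[0],w[2]-w[1]
    l=a if np.hypot(*a)>np.hypot(*e) else e; return w.mean(0).round(1),np.hypot(*a).round(),np.hypot(*e).round(),(np.degrees(np.arctan2(l[1],l[0]))%180).round(1)
print("tray",rect(blobs(it,*col["tray"])[0],20,T))
for k,z in(("white",8),("grey",10)):
    for c in blobs(it,*col[k],300)[:4]: print(k,rect(c,z,T))
for k,p,z in[("gold",(387,265),30),("amber",(306,234),56),("red",(220,243),50),("keypad",(150,195),30),("silver",(261,227),30),("blue",(344,243),50),("green",(181,268),56),("pink",(195,218),50),("purp",(234,280),50),("purp",(258,264),50)]: print(k,plane(T,p,z).round())
E
```

```text
tray top []
tray scene [([136.8, 188.4], 151.5, np.float64(89.0)), ([266.9, 188.1], 141.5, np.float64(90.0)), ([265.3, 204.1], 52.0, np.float64(8.0))]
gold top [([290.1, 94.4], 344.5, np.float64(9.0)), ([386.6, 265.2], 152.0, np.float64(37.0))]
gold scene [([165.8, 336.9], 942.0, np.float64(45.0)), ([216.0, 152.5], 76.0, np.float64(90.0))]
amber top []
amber scene [([12.1, 58.4], 612.0, np.float64(67.0)), ([267.1, 198.3], 581.5, np.float64(90.0))]
white top [([323.0, 148.3], 1767.0, np.float64(82.0)), ([149.5, 194.2], 1131.0, np.float64(90.0)), ([243.8, 152.3], 486.0, np.float64(80.0)), ([260.6, 226.0], 141.0, np.float64(45.0)), ([551.0, 200.3], 115.5, np.float64(90.0)), ([228.9, 20.1], 93.5, np.float64(90.0)), ([31.2, 244.7], 78.0, np.float64(76.0))]
white scene [([510.7, 56.5], 10348.5, np.float64(90.0)), ([340.3, 26.2], 5677.5, np.float64(90.0)), ([184.8, 264.8], 2358.5, np.float64(21.0)), ([283.6, 306.9], 1657.0, np.float64(18.0)), ([430.0, 330.8], 1434.0, np.float64(27.0)), ([10.3, 408.9], 405.5, np.float64(90.0)), ([47.1, 118.8], 308.5, np.float64(73.0))]
grey top [([336.8, 29.
[... 580 characters left out ...]
[([421.2, 227.9], 719.5, np.float64(18.0))]
blue top [([173.7, 64.4], 2766.5, np.float64(84.0)), ([149.1, 195.1], 591.0, np.float64(90.0))]
blue scene [([436.8, 314.7], 921.5, np.float64(27.0)), ([160.8, 11.4], 871.0, np.float64(90.0)), ([5.3, 23.1], 355.5, np.float64(90.0)), ([238.2, 184.3], 26.0, np.float64(86.0))]
red top [([30.5, 130.6], 401.5, np.float64(68.0))]
red scene [([276.0, 19.1], 993.0, np.float64(90.0)), ([235.4, 269.9], 119.0, np.float64(14.0)), ([329.9, 300.4], 108.5, np.float64(16.0)), ([363.5, 236.0], 33.5, np.float64(9.0)), ([365.9, 220.6], 15.0, np.float64(90.0))]Traceback (most recent call last):
  File "<stdin>", line 10, in <module>
IndexError: list index out of range
```

```bash
cat >> h.py <<'E'
def rect(c,z,P):
    b=cv2.boxPoints(cv2.minAreaRect(c)); w=np.array([plane(P,p,z)[:2] for p in b]); a,e=w[1]-w[0],w[2]-w[1]
    l=a if np.hypot(*a)>np.hypot(*e) else e; return w.mean(0).round(1),np.hypot(*a).round(),np.hypot(*e).round(),(np.degrees(np.arctan2(l[1],l[0]))%180).round(1)
E
python3 - <<'E'
from h import *
T,S=pose("top"),pose("scene"); it,isc=cv2.imread("pics/top0.png"),cv2.imread("pics/scene0.png")
H=cv2.cvtColor(it,cv2.COLOR_BGR2HSV); Hs=cv2.cvtColor(isc,cv2.COLOR_BGR2HSV)
print("hsv",[H[y,x].tolist() for x,y in[(425,205),(306,234),(206,155),(220,242),(255,153),(300,160)]],Hs[178,138])
c=blobs(it,(8,150,120),(21,255,255),500); print("tray",[rect(k,20,T) for k in c[:2]])
cs=blobs(isc,(8,150,120),(21,255,255),500); print("tray scene",[cen(k) for k in cs])
for lo in (150,170,190):
  for k in blobs(it,(0,0,lo),(179,60,255),400): 
    r=rect(k,8,T); print("w",lo,cen(k).round(),r)
for k in blobs(it,(0,120,90),(6,255,255),10)+blobs(it,(174,120,90),(179,255,255),10): print("red",cen(k).round(1),plane(T,cen(k),70).round())
for k,p,z,q in[("gold",(386.6,265.2),30,(216,152.5)),("amber",(306,234),56,(267,188)),("red",(220,243),50,(366,220.6)),("keypad",(150,195),30,0),("silver",(261,227),30,(309,221)),("blue",(344,243),50,0),("green",(181,268),56,0),("pink",(195,218),50,0),("purp",(234,280),50,0),("purp",(258,264),50,0)]:
  print(k,plane(T,p,z).round(),tri(T,p,S,q) if q else "")
E
```

```text
hsv [[17, 173, 246], [14, 125, 179], [1, 182, 216], [2, 149, 244], [20, 4, 189], [38, 8, 128]] [ 20 255 255]
tray [(array([ 518.6, -343.3]), np.float64(142.0), np.float64(67.0), np.float64(96.0))]
tray scene [array([139.99071527, 179.93019257])]
w 150 [326.  27.] (array([870.4,  13.8]), np.float64(1425.0), np.float64(334.0), np.float64(89.1))
w 150 [279. 392.] (array([52.7, -0.2]), np.float64(205.0), np.float64(94.0), np.float64(90.0))
w 150 [324. 149.] (array([ 653.9, -103.5]), np.float64(154.0), np.float64(83.0), np.float64(97.3))
w 150 [150. 194.] (array([542.7, 329.2]), np.float64(92.0), np.float64(87.0), np.float64(89.5))
w 150 [241. 152.] (array([643.8, 104.4]), np.float64(153.0), np.float64(54.0), np.float64(99.1))
w 150 [363.  68.] (array([ 858. , -203.6]), np.float64(98.0), np.float64(60.0), np.float64(179.0))
w 150 [389.  68.] (array([ 858.4, -271. ]), np.float64(60.0), np.float64(95.0), np.float64(178.4))
w 150 [416.  68.] (array([ 857.6, -337. ]), np.float64(60.0), np.float64(97.0), np.float64(179.8))
w 150 [ 28. 234.] (array([450.2, 631. ]), np.float64(37.0), np.float64(
[... 1075 characters left out ...]
, np.float64(100.9))
red [ 32.3 131.8] [688. 598.  70.]
red [205.7 154.9] [628. 181.  70.]
red [272.2 143.7] [654.  23.  70.]
gold [ 366. -247.   30.] (array([ 367.15155412, -248.76763415,   25.24361886]), np.float64(3.3187727695328517))
amber [440. -55.  56.] (array([441.54918543, -56.43352108,  50.90357995]), np.float64(3.1841912010839764))
red [421. 148.  50.] (array([420.75413513, 149.22970049,  44.97033851]), np.float64(0.40785635297310174))
keypad [539. 322.  30.] 
silver [459.  52.  30.] (array([459.79374771,  51.41556197,  26.90170005]), np.float64(2.257294333347013))
blue [ 419. -144.   50.] 
green [362. 239.  56.] 
pink [480. 208.  50.] 
purp [334. 115.  50.] 
purp [371.  58.  50.]
```

```bash
python3 -c "
from h import *
move(518,-343,210,153.4)"
```

```text
delta m [-0.6167 -0.6496  0.0042] turn rad 0.0004 deg 0.0 rows>= 18.0 q6 -1.1
```

Request:
apply_moves(
  deltas=[
    [-0.154, -0.162, 0, 0, 1],
    [-0.154, -0.162, 0, 0, 1],
    [-0.154, -0.162, 0, 0, 1],
    [-0.154, -0.162, 0, 0, 1],
    [-0.154, -0.162, 0, 0, 1],
  ],
)

```text
time_s: 0.6
ee_pos: [322.3, 296.9, 213.6]
ee_rot: [-179.9, 0.0, 153.3]
force: [0.2, 0.2, -0.4]
gripper_width: 91.3
gripper_force: 0.0
```

Request:
apply_moves(
  deltas=[
    [-0.154, -0.162, 0, 0, 1],
    [-0.154, -0.162, 0, 0, 1],
    [-0.154, -0.162, 0, 0, 1],
    [-0.154, -0.162, 0, 0, 1],
    [-0.154, -0.162, 0, 0, 1],
  ],
)

```text
time_s: 1.1
ee_pos: [387.9, 83.5, 213.8]
ee_rot: [-179.9, 0.0, 153.3]
force: [0.1, 0.5, -0.4]
gripper_width: 91.0
gripper_force: 0.0
```

Request:
apply_moves(
  deltas=[
    [-0.154, -0.162, 0, 0, 1],
    [-0.154, -0.162, 0, 0, 1],
    [-0.154, -0.162, 0, 0, 1],
    [-0.154, -0.162, 0, 0, 1],
    [-0.154, -0.162, 0, 0, 1],
  ],
)

```text
time_s: 1.6
ee_pos: [453.6, -130.6, 213.6]
ee_rot: [-180.0, 0.0, 153.2]
force: [-0.3, 0.9, -0.5]
gripper_width: 91.5
gripper_force: 0.0
```

Request:
apply_moves(
  deltas=[
    [-0.154, -0.162, 0, 0.5, 1],
    [-0.154, -0.162, 0, 0.5, 1],
    [-0.154, -0.162, 0, 0.5, 1],
    [-0.154, -0.162, 0, 0.5, 1],
    [-0.154, -0.162, 0, 0.5, 1],
  ],
)

```text
time_s: 2.1
ee_pos: [518.7, -344.7, 212.8]
ee_rot: [-180.0, 0.0, 124.6]
force: [0.8, 0.9, -0.6]
gripper_width: 91.2
gripper_force: 0.0
```

Request:
apply_moves(
  deltas=[
    [0, 0, 0, 0.5, 1],
    [0, 0, 0, 0.5, 1],
    [0, 0, 0, 0.5, 1],
    [0, 0, 0, 0.5, 1],
    [0, 0, 0, 0.5, 1],
  ],
)

```text
time_s: 2.6
ee_pos: [518.0, -340.8, 213.4]
ee_rot: [-180.0, -0.0, 96.1]
force: [0.6, -0.5, 0.6]
gripper_width: 91.4
gripper_force: 0.0
```

```bash
python3 - <<'E'
from h import *
im,P,s=shot("wrist","w1"); print(s["time_s"],s["ee_pos"],s["ee_rot"],s["force"])
for k in blobs(im,(5,150,80),(24,255,255),1000)[:2]: print(rect(k,20,P),cen(k))
move(518.6,-343.3,100,96)
E
```

```text
2.6 [ 518.02752125 -340.76399276  213.35067683] [-1.79952737e+02 -4.62537562e-02  9.61363788e+01] [ 0.62553766 -0.5147847   0.61995362]
(array([ 701.6, -548.5]), np.float64(34.0), np.float64(357.0), np.float64(6.3)) [424.54931005 369.07576352]
(array([ 520.6, -344.3]), np.float64(65.0), np.float64(141.0), np.float64(97.7)) [270.9778627  199.56797119]
delta m [-0.0027  0.0003  0.1135] turn rad 0.0034 deg 0.2 rows>= 3.0 q6 -40.6
```

View pics/w1.png

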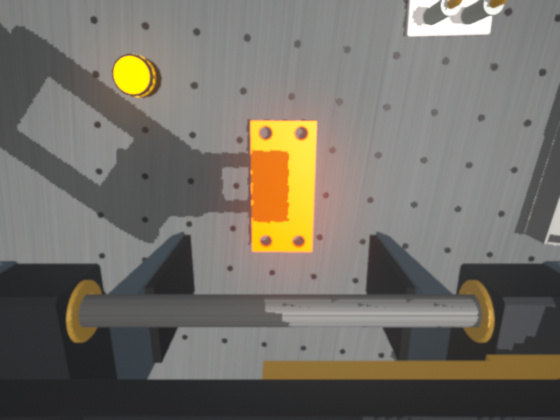

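The wrist view shows the tray centred near (283,186), with holes at (265,132), (301,132), (265,240) and (299,240). The gold mirror is at (133,75).

```bash
cat >> h.py <<'E'
def holes(im,c):
    """hole centres inside contour c (dark, unsaturated)"""
    m=np.zeros(im.shape[:2],np.uint8); cv2.drawContours(m,[cv2.convexHull(c)],-1,255,-1); m=cv2.erode(m,np.ones((5,5)))
    d=cv2.bitwise_and(m,cv2.bitwise_not(cv2.inRange(cv2.cvtColor(im,cv2.COLOR_BGR2HSV),(5,150,110),(24,255,255))))
    n,l,st,ce=cv2.connectedComponentsWithStats(d); return [(ce[i],st[i,4]) for i in range(1,n) if st[i,4]>15]
E
python3 - <<'E'
from h import *
im=cv2.imread("pics/w1.png"); P=pose("wrist"); c=[k for k in blobs(im,(5,150,80),(24,255,255),1000) if cen(k)[1]<280][0]
h=holes(im,c); print([(p.round(1),a) for p,a in h])
w=np.array([plane(P,p,20)[:2] for p,a in h if a>50]); print(w.round(1),w.mean(0))
it=cv2.imread("pics/top0.png"); ct=blobs(it,(8,150,120),(21,255,255),500)[0]
for q in(np.array(cv2.minAreaRect(c)[0]),): print(tri(P,q,pose("top"),cv2.minAreaRect(ct)[0]))
E
```

```text
[(array([292., 176.]), np.int32(3664)), (array([264.8, 132.4]), np.int32(109)), (array([300.4, 132.7]), np.int32(109)), (array([265.4, 239.8]), np.int32(68)), (array([298.1, 240.2]), np.int32(68))]
[[ 529.  -329.5]
 [ 496.6 -288.4]
 [ 532.2 -284.8]
 [ 508.3 -403.1]
 [ 544.  -399.7]] [ 522.04126806 -341.08969583]
(array([ 519.6247374 , -342.84679043,   16.41807775]), np.float64(3.2054280712701058))
```

```bash
python3 -c "
from h import *
move(520.2,-343.9,4.5,95.8)"
```

```text
delta m [-0.0035  0.0019  0.209 ] turn rad 0.0069 deg 0.4 rows>= 5.0 q6 -40.6
```

Request:
apply_moves(
  deltas=[
    [-0.0035, 0.002, 0.05, 0.007, 1],
    [-0.0035, 0.002, 0.1, 0.007, 1],
    [-0.0035, 0.002, 0.15, 0.007, 1],
    [-0.0035, 0.002, 0.19, 0.007, 1],
    [-0.0035, 0.002, 0.2, 0.007, 1],
  ],
)

```text
time_s: 3.15
ee_pos: [517.5, -341.9, 9.1]
ee_rot: [-179.6, -0.4, 95.8]
force: [0.0, 0.3, 0.2]
gripper_width: 90.7
gripper_force: 0.0
```

Request:
apply_moves(
  deltas=[
    [0, 0, 0.008, 0, 1],
    [0, 0, 0.008, 0, 0.3],
    [0, 0, 0.008, 0, 0.3],
    [0, 0, 0.008, 0, 0.3],
    [0, 0, 0.008, 0, 0.3],
  ],
  grip_force=25,
)

```text
time_s: 3.65
ee_pos: [521.5, -344.8, 7.7]
ee_rot: [179.9, 0.1, 95.7]
force: [-1.7, 0.1, 4.5]
gripper_width: 66.0
gripper_force: 25.0
```

Request:
apply_moves(
  deltas=[
    [0, 0, 0, 0, 0.2],
    [0, 0, 0, 0, 0.2],
    [0, 0, 0, 0, 0.2],
    [0, 0, 0, 0, 0.2],
    [0, 0, 0, 0, 0.2],
  ],
)

```text
time_s: 4.15
ee_pos: [521.5, -344.8, 7.7]
ee_rot: [179.9, 0.1, 95.7]
force: [-0.6, 0.4, 6.8]
gripper_width: 66.2
gripper_force: 25.0
```

Request:
apply_moves(
  deltas=[
    [0, 0, -0.02, 0, 0.2],
    [0, 0, -0.06, 0, 0.2],
    [0, 0, -0.11, 0, 0.2],
    [0, 0, -0.16, 0, 0.2],
    [0, 0, -0.21, 0, 0.2],
  ],
)

```text
time_s: 4.65
ee_pos: [520.1, -343.7, 217.8]
ee_rot: [-180.0, -0.0, 95.7]
force: [0.7, -0.5, -1.8]
gripper_width: 66.0
gripper_force: 25.0
```

Request:
apply_moves(
  deltas=[
    [0.022, 0.031, -0.02, 0, 0.2],
    [0.044, 0.062, -0.04, 0, 0.2],
    [0.066, 0.093, -0.06, 0, 0.2],
    [0.088, 0.124, -0.08, 0, 0.2],
    [0.107, 0.156, -0.1, -0.026, 0.2],
  ],
)

```text
time_s: 5.15
ee_pos: [665.7, -220.5, 316.7]
ee_rot: [-180.0, -0.0, 97.3]
force: [1.2, -0.1, -1.7]
gripper_width: 65.8
gripper_force: 25.0
```

Request:
apply_moves(
  deltas=[
    [0, 0, 0, 0, 0.2],
    [0, 0, 0, 0, 0.2],
    [0, 0, 0, 0, 0.2],
  ],
)

```text
time_s: 5.45
ee_pos: [664.1, -222.6, 314.8]
ee_rot: [-179.9, -0.0, 97.2]
force: [-0.0, -0.3, -1.5]
gripper_width: 65.5
gripper_force: 25.0
```

```bash
python3 - <<'E'
from h import *
im,P,s=shot("wrist","w2"); print(s["time_s"],s["ee_pos"],s["ee_rot"],s["force"],s["gripper_width"]); np.save("s2.npy",np.r_[s["ee_pos"],s["ee_rot"]])
E
```

```text
5.45 [ 664.06023538 -222.56149329  314.83366103] [-1.79858164e+02 -4.14542016e-02  9.71747712e+01] [-0.00540122 -0.3008382  -1.45136993] 65.49978603761812
```

View pics/w2.png

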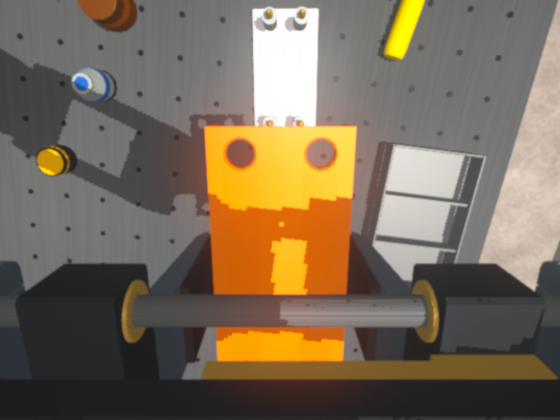

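The wrist view shows the tray held, with its two far holes at (240,153) and (321,153). The stand is above it in the picture, with far pins near (269,13) and (302,12) and near pins half hidden at (269,122) and (299,121).

```bash
python3 - <<'E'
from h import *
im=cv2.imread("pics/w2.png"); t=cv2.imread("pics/top0.png")
a=cv2.resize(im[0:140,240:335],None,fx=4,fy=4,interpolation=cv2.INTER_CUBIC); b=cv2.resize(t[120:180,285:365],None,fx=5,fy=5,interpolation=cv2.INTER_CUBIC)
o=np.zeros((560,800,3),np.uint8); o[:560,:380]=a; o[:300,400:800]=b; cv2.imwrite("pics/c2.png",o)
E
```

```text
(no output)
```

View pics/c2.png

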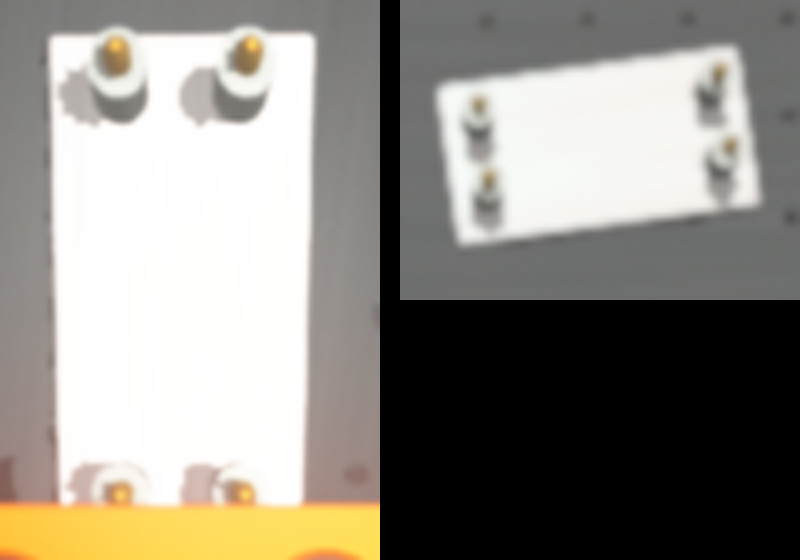

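The crop shows all four brass pins: far ones at crop (117,55) and (247,52), near ones at (120,494) and (240,493). I'll fit them with a mask.

```bash
cat > pins.py <<'E'
from h import *
im=cv2.imread("pics/w2.png"); v=np.load("s2.npy"); P=pose("wrist",dict(ee_pos=v[:3],ee_rot=v[3:]))
b=[k for k in blobs(im[:124],(8,90,60),(30,255,255),4) if 255<cen(k)[0]<315]
u=sorted([cen(k) for k in b],key=lambda p:(p[1]>60,p[0])); print("pins px",np.round(u,1))
w=np.array([plane(P,p,57.5)[:2] for p in u]); print(w.round(1),"mean",w.mean(0).round(1))
if len(w)==4:
    l=w[:2].mean(0)-w[2:].mean(0); print("len",np.hypot(*l),"ang",np.degrees(np.arctan2(l[1],l[0])),"widths",np.hypot(*(w[1]-w[0])),np.hypot(*(w[3]-w[2])))
Z=v[2]+12.3
c=max(blobs(im,(5,120,80),(24,255,255),1000),key=lambda k:(cen(k)[1]<260)*cv2.contourArea(k))
H=[(p,a) for p,a in holes(im,c) if p[1]<180 and a>200]; H.sort(key=lambda q:q[0][0]); print(H)
h=np.array([plane(P,p,Z)[:2] for p,a in H]); print(h)
R=Ro.from_euler('z',v[5],degrees=True).as_matrix()[:2,:2]
d=h[1]-h[0]; ang=np.degrees(np.arctan2(d[1],d[0]))+90; ax=np.array([np.cos(np.radians(ang)),np.sin(np.radians(ang))])
ct=h.mean(0)-58*ax; print("hole width",np.hypot(*d),"tray ang",ang,"yaw",v[5],"tray centre - TCP world",ct-v[:2],"in yaw frame",R.T@(ct-v[:2]))
# stand from the top picture, same pins
t=cv2.imread("pics/top0.png"); T=pose("top")
bt=[cen(k)+[285,120] for k in blobs(t[120:180,285:365],(8,60,40),(30,255,255),1)]; print(np.round(bt,1)); 
wt=np.array([plane(T,p,57.5)[:2] for p in bt]); print(wt.round(1),wt.mean(0))
for p in u: 
    q=min(bt,key=lambda q:np.hypot(*(plane(T,q,57.5)-plane(P,p,57.5))[:2])); X,e=tri(P,p,T,q); print("pin tri",X.round(1),round(e,1))
E
python3 pins.py
```

```text
pins px [[268.8  13.4]
 [301.9  12.9]
 [269.5 122.1]
 [300.1 122. ]]
[[ 628.9  -48.8]
 [ 664.5  -43.9]
 [ 643.1 -162.6]
 [ 678.8 -158. ]] mean [ 653.8 -103.3]
len 114.81684046035976 ang 97.10364197997038 widths 35.96472348568268 35.97840617441657
[(array([240.15530303, 152.57386364]), np.int32(528)), (array([281.5395189 , 124.79381443]), np.int32(291)), (array([319.87933884, 152.66115702]), np.int32(605))]
[[ 639.07902796 -166.3655857 ]
 [ 655.90305963 -152.06127851]
 [ 674.41788912 -161.93496717]]
hole width 22.083053360788153 tray ang 130.3722074674785 yaw 97.17477120940967 tray centre - TCP world [29.97594814 18.2534319 ] in yaw frame [ 14.36661669 -32.0210176 ]
[[348.5 134. ]]
[[ 678.3 -158.6]] [ 678.27837282 -158.60786744]
pin tri [ 631.8 -118.   314.8] 34.1
pin tri [ 638.9 -117.4  315.6] 46.6
pin tri [ 648.3 -151.1  178.9] 13.5
pin tri [ 678.6 -158.4   56.6] 0.7
```

```bash
python3 -c "
from h import *
move(654,-104.3,110,97.1)"
```

```text
delta m [0.1186 0.0054 0.205 ] turn rad 0.0009 deg 0.0 rows>= 5.0 q6 -26.6
```

Request:
apply_moves(
  deltas=[
    [0.04, 0.002, 0.02, 0.001, 0.2],
    [0.08, 0.004, 0.04, 0.001, 0.2],
    [0.1186, 0.0054, 0.08, 0.001, 0.2],
    [0.1186, 0.0054, 0.125, 0.001, 0.2],
    [0.1186, 0.0054, 0.17, 0.001, 0.2],
  ],
)

```text
time_s: 6.0
ee_pos: [654.1, -103.1, 144.6]
ee_rot: [-180.0, -0.0, 97.2]
force: [-0.0, 0.6, -2.9]
gripper_width: 65.9
gripper_force: 25.0
```

Request:
apply_moves(
  deltas=[
    [0, 0, 0.025, 0, 0.2],
    [0, 0, 0.036, 0, 0.2],
    [0, 0, 0.036, 0, 0.2],
    [0, 0, 0.036, 0, 0.2],
    [0, 0, 0.036, 0, 0.2],
  ],
)

```text
time_s: 6.5
ee_pos: [656.9, -104.3, 112.2]
ee_rot: [179.8, 0.1, 97.1]
force: [-0.0, 0.4, -2.9]
gripper_width: 65.9
gripper_force: 25.0
```

```bash
python3 - <<'E'
from h import *
it,T,s=shot("top","t3"); isc,S,s=shot("scene","s3"); print(s["time_s"],s["ee_pos"],s["ee_rot"],s["force"])
move(654,-104.3,110,97.1)
a=cv2.resize(it[110:190,270:370],None,fx=4,fy=4,interpolation=cv2.INTER_CUBIC); b=cv2.resize(isc[180:300,130:240],None,fx=3.5,fy=3.5,interpolation=cv2.INTER_CUBIC)
o=np.zeros((420,800,3),np.uint8); o[:320,:400]=a; o[:420,410:795]=b; cv2.imwrite("pics/c3.png",o)
E
```

```text
6.55 [ 656.78085901 -104.19550707  112.06901079] [1.79783612e+02 6.03548975e-02 9.71382645e+01] [ 0.78401095 -0.18416458 -1.94646636]
delta m [ 0.0001 -0.0026  0.0018] turn rad 0.0008 deg 0.0 rows>= 1.0 q6 -17.2
```

View pics/c3.png

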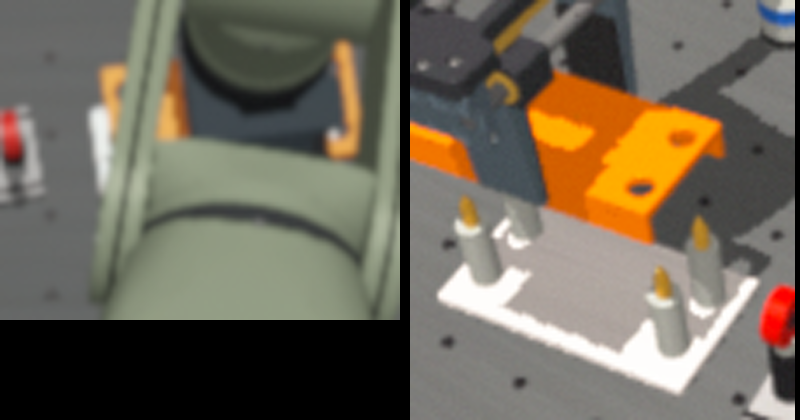

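The scene crop shows the level tray above the stand, two holes at crop (683,138) and (640,187), and pins at (700,232), (660,283) and (468,212). I'll check the alignment from that view too.

Request:
apply_moves(
  deltas=[
    [0, -0.0026, 0, 0, 0.2],
    [0, -0.0026, 0.012, 0, 0.2],
    [0, -0.0026, 0.022, 0, 0.2],
    [0, -0.0026, 0.022, 0, 0.2],
    [0, -0.0026, 0.022, 0, 0.2],
  ],
)

```text
time_s: 7.1
ee_pos: [652.7, -103.9, 87.0]
ee_rot: [-179.9, -0.0, 97.2]
force: [0.5, 0.6, -2.9]
gripper_width: 66.1
gripper_force: 25.0
```

```bash
python3 - <<'E'
from h import *
im,S,s=shot("scene","s4"); z=s["ee_pos"][2]; print(s["ee_pos"],s["ee_rot"])
g=[cen(k) for k in blobs(im,(8,90,40),(24,255,235),3) if 135<cen(k)[0]<230 and 225<cen(k)[1]<285 and cv2.contourArea(k)<60]; print("pins",[(p.round(1),plane(S,p,57.5)[:2].round(1)) for p in g])
o=cv2.inRange(cv2.cvtColor(im,cv2.COLOR_BGR2HSV),(8,200,60),(24,255,255)); n,l,st,ce=cv2.connectedComponentsWithStats(cv2.bitwise_not(o)[180:290,170:240])
for i in range(1,n):
    if 4<st[i,4]<60: p=ce[i]+[170,180]; print("hole",p.round(1),st[i,4],plane(S,p,z+11.5)[:2].round(1))
cv2.imwrite("pics/c4.png",cv2.resize(im[190:310,130:240],None,fx=4,fy=4,interpolation=cv2.INTER_CUBIC))
E
```

```text
[ 652.69622939 -103.9174547    87.03554417] [-1.79917399e+02 -3.11343295e-02  9.71663611e+01]
pins []
hole [199.5 243. ] 16 [667.  -41.3]
```

View pics/c4.png

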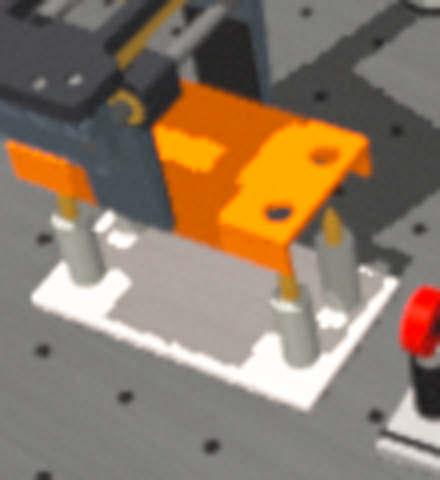

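```bash
python3 - <<'E'
from h import *
S=pose("scene")
print(plane(S,(213.5,245.5),57.5),plane(S,(211.2,229),98.5),plane(S,(199.5,243),98.5))
print("s3 pins",plane(S,(130+(700-410)/3.5,180+234/3.5),57.5),plane(S,(130+250/3.5,180+284/3.5),57.5),plane(S,(130+58/3.5,180+212/3.5),57.5),"holes",plane(S,(130+273/3.5,180+138/3.5),123.5),plane(S,(130+230/3.5,180+187/3.5),123.5))
E
```

```text
[630.86554692 -46.2629369   57.5       ] [631.220109   -45.42583504  98.5       ] [666.9263651  -41.33283092  98.5       ]
s3 pins [634.01937353 -45.19835118  57.5       ] [670.22760021 -41.08641657  57.5       ] [ 684.00936801 -155.08986121   57.5       ] holes [635.01178179 -45.63999531 123.5       ] [670.76139099 -41.84429575 123.5       ]
```

Request:
apply_moves(
  deltas=[
    [0, 0.002, 0.01, 0, 0.2],
    [0, 0.002, 0.02, 0, 0.2],
    [0, 0.002, 0.023, 0, 0.2],
    [0, 0.002, 0.023, 0, 0.2],
    [0, 0.002, 0.023, 0, 0.2],
  ],
)

```text
time_s: 7.65
ee_pos: [655.1, -103.8, 64.8]
ee_rot: [-180.0, -0.0, 97.2]
force: [-0.2, 0.5, -2.8]
gripper_width: 66.2
gripper_force: 25.0
```

```bash
python3 - <<'E'
from h import *
im,S,s=shot("scene","s5"); print(s["ee_pos"],s["ee_rot"],s["force"]); move(654.7,-104.1,52,97.1)
E
```

```text
[ 655.09013981 -103.79678801   64.83932422] [-1.79998282e+02 -6.13264751e-03  9.71618992e+01] [-0.17496549  0.45615331 -2.8125545 ]
delta m [-0.0002 -0.0006  0.0131] turn rad 0.0011 deg 0.1 rows>= 1.0 q6 -17.2
```

Request:
apply_moves(
  deltas=[
    [0, -0.0005, 0.004, 0.001, 0.2],
    [0, -0.0005, 0.008, 0.001, 0.2],
    [0, -0.0005, 0.011, 0.001, 0.2],
    [0, -0.0005, 0.011, 0.001, 0.2],
  ],
)

```text
time_s: 8.1
ee_pos: [654.1, -103.8, 53.2]
ee_rot: [-179.9, -0.0, 97.1]
force: [0.5, -0.1, -2.0]
gripper_width: 65.8
gripper_force: 25.0
```

Pins are entering with no contact force. Going on down.

Request:
apply_moves(
  deltas=[
    [0, 0, 0.003, 0, 0.2],
    [0, 0, 0.006, 0, 0.2],
    [0, 0, 0.009, 0, 0.2],
    [0, 0, 0.0115, 0, 0.2],
    [0, 0, 0.0115, 0, 0.2],
  ],
)

```text
time_s: 8.6
ee_pos: [654.2, -103.8, 41.9]
ee_rot: [-180.0, -0.0, 97.1]
force: [-0.0, -0.0, -2.0]
gripper_width: 66.1
gripper_force: 25.0
```

Request:
apply_moves(
  deltas=[
    [0, 0, 0.001, 0, 0.2],
    [0, 0, 0.002, 0, 0.2],
    [0, 0, 0.003, 0, 0.2],
    [0, 0, 0.003, 0, 0.2],
  ],
)

```text
time_s: 9.0
ee_pos: [654.7, -103.9, 40.8]
ee_rot: [179.9, 0.0, 97.1]
force: [-3.0, 0.9, 4.2]
gripper_width: 65.8
gripper_force: 25.0
```

Request:
apply_moves(
  deltas=[
    [0, 0, 0, 0, 0.9],
    [0, 0, 0, 0, 0.9],
    [0, 0, 0, 0, 0.9],
    [0, 0, 0, 0, 0.9],
    [0, 0, 0, 0, 0.9],
  ],
)

```text
time_s: 9.5
ee_pos: [654.6, -103.9, 39.3]
ee_rot: [-180.0, -0.0, 97.1]
force: [-0.2, -1.0, -0.7]
gripper_width: 86.8
gripper_force: 0.0
```

Request:
apply_moves(
  deltas=[
    [0, 0, -0.03, 0, 0.9],
    [0, 0, -0.07, 0, 0.9],
    [0, 0, -0.11, 0, 0.9],
    [0, 0, -0.15, 0, 0.9],
    [0, 0, -0.18, 0, 0.9],
  ],
)

```text
time_s: 10.0
ee_pos: [655.1, -104.0, 222.5]
ee_rot: [179.8, 0.0, 97.1]
force: [0.7, -0.8, -0.3]
gripper_width: 86.6
gripper_force: 0.0
```

```bash
python3 - <<'E'
from h import *
im,P,s=shot("wrist","w6"); print(s["time_s"],s["ee_pos"],s["ee_rot"]); np.save("s6.npy",np.r_[s["ee_pos"],s["ee_rot"]])
sc,S,_=shot("scene","s6")
o=np.zeros((420,800,3),np.uint8); o[:,:400]=im[:,80:480]; o[:,410:795]=cv2.resize(sc[200:320,130:240],(385,420),interpolation=cv2.INTER_CUBIC); cv2.imwrite("pics/c6.png",o)
move(366.5,-248,210,97.1)
E
```

```text
10.0 [ 655.11920975 -103.96840362  222.4772158 ] [1.79817113e+02 4.91352962e-02 9.71027162e+01]
delta m [-0.1067 -0.3062  0.0124] turn rad 0.0001 deg 0.0 rows>= 7.0 q6 -17.1
```

View pics/c6.png

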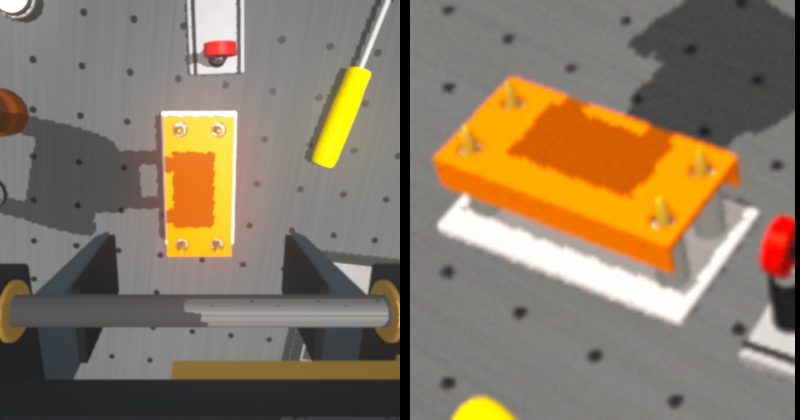

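The tray is seated, level, with all four pins showing through its holes (scene crop, pins at (470,140), (512,95), (660,210) and (702,160)). Next is the gold mirror.

Request:
apply_moves(
  deltas=[
    [-0.017, -0.048, 0, 0, 0.6],
    [-0.034, -0.096, 0, 0, 0.6],
    [-0.051, -0.144, 0, 0, 0.6],
    [-0.068, -0.192, 0, 0, 0.6],
    [-0.085, -0.24, 0.0, 0, 0.6],
  ],
)

```text
time_s: 10.6
ee_pos: [428.7, -216.1, 218.4]
ee_rot: [-179.9, -0.0, 97.1]
force: [0.5, -1.3, 0.7]
gripper_width: 72.9
gripper_force: 0.0
```

Request:
apply_moves(
  deltas=[
    [-0.011, -0.033, 0.03, 0, 0.6],
    [-0.022, -0.066, 0.04, 0, 0.6],
    [-0.022, -0.066, 0.04, 0, 0.6],
    [-0.022, -0.066, 0.04, 0, 0.6],
  ],
)

```text
time_s: 11.0
ee_pos: [368.0, -245.9, 179.1]
ee_rot: [180.0, -0.0, 97.0]
force: [-0.6, -0.2, 0.4]
gripper_width: 73.0
gripper_force: 0.0
```

```bash
cat > look.py <<'E'
import sys
from h import *
def look(f,lo,hi,z,yaw,ztcp,amin=100,q=None,split=320):
    im,P,s=shot("wrist",f); print(s["ee_pos"].round(1),s["ee_rot"].round(2))
    for k in blobs(im,lo,hi,amin):
        if cen(k)[1]>split: continue
        (u,v),r=cv2.minEnclosingCircle(k); X=plane(P,(u,v),z); print(np.round((u,v,r),1),"at",X.round(1),"mom",plane(P,cen(k),z)[:2].round(1), tri(P,(u,v),pose("top"),q) if q else "")
        move(X[0],X[1],ztcp,yaw)
E
python3 - <<'E'
from look import *
look("w7",(20,120,120),(33,255,255),28,97.1,8,200,(386.6,265.2),260)
E
```

```text
[ 368.  -245.9  179.1] [ 1.7999e+02 -4.0000e-02  9.7010e+01]
[280.7 197.1  19.1] at [ 368.7 -248.    28. ] mom [ 367.5 -248.6] (array([ 367.23163395, -241.11500369,   57.70591742]), np.float64(1.3169270232108201))
delta m [-0.002  -0.0007  0.1715] turn rad -0.0004 deg -0.0 rows>= 4.0 q6 -42.3
```

Request:
apply_moves(
  deltas=[
    [-0.002, -0.0005, 0.05, 0, 0.6],
    [-0.002, -0.0005, 0.1, 0, 0.6],
    [-0.002, -0.0005, 0.145, 0, 0.6],
    [-0.002, -0.0005, 0.165, 0, 0.6],
    [-0.002, -0.0005, 0.172, 0, 0.6],
  ],
)

```text
time_s: 11.55
ee_pos: [368.3, -246.8, 5.3]
ee_rot: [-179.9, -0.2, 97.2]
force: [-0.8, 0.3, -0.3]
gripper_width: 72.9
gripper_force: 0.0
```

Request:
apply_moves(
  deltas=[
    [0, 0, 0, 0, 0.6],
    [0, 0, 0, 0, -0.5],
    [0, 0, 0, 0, -0.5],
    [0, 0, 0, 0, -0.5],
    [0, 0, 0, 0, -0.5],
  ],
  grip_force=20,
)

```text
time_s: 12.05
ee_pos: [368.4, -248.2, 8.2]
ee_rot: [179.9, 0.1, 97.1]
force: [0.3, 0.4, 0.0]
gripper_width: 44.0
gripper_force: 0.0
```

Request:
apply_moves(
  deltas=[
    [0, 0, 0, 0, -0.5],
    [0, 0, 0, 0, -0.5],
    [0, 0, 0, 0, -0.5],
    [0, 0, 0, 0, -0.5],
    [0, 0, 0, 0, -0.5],
  ],
)

```text
time_s: 12.55
ee_pos: [368.2, -248.1, 7.9]
ee_rot: [180.0, 0.0, 97.1]
force: [-1.5, 1.1, 6.6]
gripper_width: 37.7
gripper_force: 20.0
```

Request:
apply_moves(
  deltas=[
    [0, 0, -0.02, 0, -0.5],
    [0, 0, -0.06, 0, -0.5],
    [0, 0, -0.11, 0, -0.5],
    [0, 0, -0.16, 0, -0.5],
    [0, 0, -0.2, 0, -0.5],
  ],
)

```text
time_s: 13.05
ee_pos: [368.1, -247.9, 210.0]
ee_rot: [179.9, 0.1, 97.1]
force: [0.0, 0.9, -0.7]
gripper_width: 37.5
gripper_force: 20.0
```

```bash
python3 - <<'E'
from h import *
im,P,s=shot("wrist","w8"); p=s["ee_pos"]; print(p,s["force"])
for k in blobs(im,(20,120,120),(33,255,255),200):
    if cen(k)[1]>360: continue
    print(cen(k).round(1),cv2.contourArea(k),cv2.boundingRect(k),plane(P,cen(k),p[2]+22)-p)
move(653.9,-103.4,p[2],97.1)
E
```

```text
[ 368.06880673 -247.94893625  210.02763952] [ 0.03932135  0.87744945 -0.6852588 ]
[279.7 274.3] 2522.5 (244, 250, 72, 45) [-0.60925706  4.01546655 22.        ]
[189.9 312.6] 412.0 (184, 280, 17, 62) [-40.81656858 -21.29900753  22.        ]
[278.5 245.7] 219.5 (241, 238, 77, 30) [-2.91566924 18.02701964 22.        ]
[371.2 323.7] 214.0 (362, 287, 15, 56) [ 46.50559846 -16.57330076  22.        ]
delta m [0.1106 0.2987 0.008 ] turn rad -0.0001 deg -0.0 rows>= 7.0 q6 -42.6
```

Request:
apply_moves(
  deltas=[
    [0.017, 0.047, 0, 0, -0.5],
    [0.034, 0.093, 0, 0, -0.5],
    [0.051, 0.14, 0, 0, -0.5],
    [0.068, 0.186, 0, 0, -0.5],
    [0.085, 0.23, 0, 0, -0.5],
  ],
)

```text
time_s: 13.6
ee_pos: [587.1, -133.8, 206.4]
ee_rot: [-179.9, -0.0, 97.1]
force: [0.5, -1.4, -1.1]
gripper_width: 37.4
gripper_force: 20.0
```

Request:
apply_moves(
  deltas=[
    [0.015, 0.04, 0.01, 0, -0.5],
    [0.0256, 0.0687, 0.04, 0, -0.5],
    [0.0256, 0.0687, 0.085, 0, -0.5],
    [0.0256, 0.0687, 0.1, 0, -0.5],
    [0.0256, 0.0687, 0.1, 0, -0.5],
  ],
)

```text
time_s: 14.1
ee_pos: [648.2, -100.5, 102.7]
ee_rot: [-179.5, -0.2, 97.1]
force: [-0.4, 1.3, -1.1]
gripper_width: 37.6
gripper_force: 20.0
```

```bash
python3 -c "
from h import *
move(653.9,-103.4,62,97.1)"
```

```text
delta m [-0.0037  0.0057  0.0407] turn rad 0.0005 deg 0.0 rows>= 1.0 q6 -16.9
```

Request:
apply_moves(
  deltas=[
    [-0.001, 0.002, 0.01, 0, -0.5],
    [-0.001, 0.002, 0.02, 0, -0.5],
    [-0.001, 0.002, 0.02, 0, -0.5],
    [-0.001, 0.002, 0.02, 0, -0.5],
  ],
)

```text
time_s: 14.5
ee_pos: [653.0, -102.1, 88.0]
ee_rot: [180.0, 0.0, 97.1]
force: [0.2, 0.7, -1.1]
gripper_width: 37.6
gripper_force: 20.0
```

```bash
python3 -c "
from h import *
move(653.9,-103.4,62,97.1)"
```

```text
delta m [-0.0014  0.0007  0.026 ] turn rad -0.0003 deg -0.0 rows>= 1.0 q6 -17.0
```

Request:
apply_moves(
  deltas=[
    [-0.001, 0, 0.01, 0, -0.5],
    [-0.001, 0, 0.02, 0, -0.5],
    [-0.001, 0, 0.024, 0, -0.5],
    [-0.001, 0, 0.0265, 0, -0.5],
    [-0.001, 0, 0.0265, 0, -0.5],
  ],
)

```text
time_s: 15.0
ee_pos: [652.9, -102.9, 61.0]
ee_rot: [-180.0, -0.0, 97.1]
force: [-1.3, 0.2, -1.2]
gripper_width: 37.2
gripper_force: 20.0
```

Request:
apply_moves(
  deltas=[
    [0, 0, 0.001, 0, -0.5],
    [0, 0, 0.0015, 0, -0.5],
    [0, 0, 0.0015, 0, -0.5],
  ],
)

```text
time_s: 15.3
ee_pos: [653.0, -102.9, 61.0]
ee_rot: [180.0, 0.0, 97.1]
force: [-3.1, 0.5, 7.1]
gripper_width: 37.6
gripper_force: 20.0
```

Request:
apply_moves(
  deltas=[
    [0, 0, 0, 0, 0.5],
    [0, 0, 0, 0, 0.5],
    [0, 0, 0, 0, 0.5],
    [0, 0, 0, 0, 0.5],
    [0, 0, 0, 0, 0.5],
  ],
)

```text
time_s: 15.8
ee_pos: [653.0, -102.9, 59.2]
ee_rot: [-180.0, -0.0, 97.1]
force: [1.0, -0.1, -0.4]
gripper_width: 68.4
gripper_force: 0.0
```

Request:
apply_moves(
  deltas=[
    [0, 0, -0.03, 0, 0.5],
    [0, 0, -0.07, 0, 0.5],
    [0, 0, -0.11, 0, 0.5],
    [0, 0, -0.15, 0, 0.5],
    [0, 0, -0.16, 0, 0.5],
  ],
)

```text
time_s: 16.3
ee_pos: [655.2, -103.3, 225.0]
ee_rot: [179.5, 0.2, 97.1]
force: [0.3, 0.3, -0.5]
gripper_width: 68.5
gripper_force: 0.0
```

```bash
python3 - <<'E'
from h import *
im,P,s=shot("wrist","w9"); sc,S,_=shot("scene","s9"); print(s["ee_pos"])
o=np.zeros((420,800,3),np.uint8); o[:,:400]=im[:,80:480]; o[:,410:795]=cv2.resize(sc[190:310,130:240],(385,420),interpolation=cv2.INTER_CUBIC); cv2.imwrite("pics/c9.png",o)
E
```

```text
[ 655.23080376 -103.28434216  225.01810689]
```

View pics/c9.png

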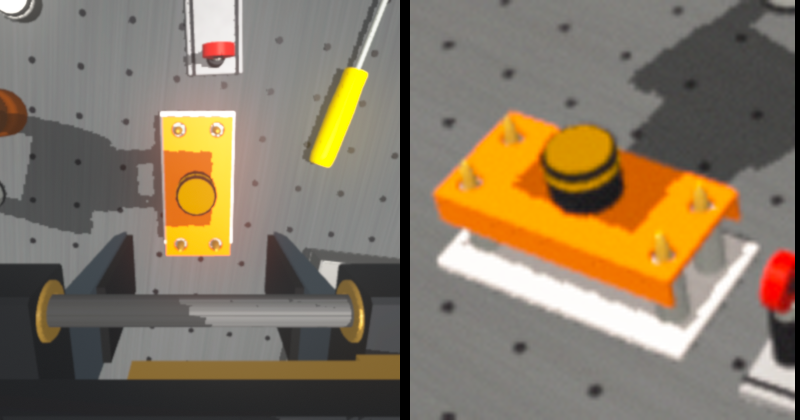

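The mirror stands upright mid-tray: wrist crop circle at (196,194), with the tray spanning (162–232, 112–255). Now a look at the rail, on the way to the red objective.

Request:
apply_moves(
  deltas=[
    [0.045, 0.003, 0, 0, 0.5],
    [0.09, 0.006, 0, 0, 0.5],
    [0.135, 0.009, 0, 0, 0.5],
    [0.18, 0.011, 0, 0, 0.5],
    [0.205, 0.0115, 0, 0, 0.5],
  ],
)

```text
time_s: 16.9
ee_pos: [637.3, 105.1, 216.5]
ee_rot: [-179.7, -0.1, 97.2]
force: [-0.1, -1.0, -0.4]
gripper_width: 68.7
gripper_force: 0.0
```

```bash
python3 - <<'E'
from h import *
P=pose("wrist"); P9=pose("wrist",dict(ee_pos=np.array([655.23,-103.28,225.02]),ee_rot=np.array([179.5,.2,97.1]))); print("gold",plane(P9,(276,194),83))
im,P,s=shot("wrist","w10"); print(s["ee_pos"],s["ee_rot"]); np.save("s10.npy",np.r_[s["ee_pos"],s["ee_rot"]])
r=[cen(k) for k in blobs(im,(0,150,80),(4,255,255),30)+blobs(im,(174,150,80),(179,255,255),30)]; print(np.round(r,1),[plane(P,q,64)[:2].round(1) for q in r])
it=cv2.imread("pics/top0.png"); T=pose("top")
for q,p in((r[0],(205.7,154.9)),(r[0],(272.2,143.7)),(r[1],(205.7,154.9)),(r[1],(272.2,143.7))): print(tri(P,q,T,p))
for k in blobs(im,(0,0,175),(179,45,255),1500): print(cen(k).round(),rect(k,10,P))
E
```

```text
gold [ 652.36914509 -101.23775863   83.        ]
[637.30711708 105.14905515 216.47070871] [-1.79721134e+02 -6.47191435e-02  9.72371086e+01]
[[289.8 276.9]
 [ 55.8 114.4]
 [276.5 110.4]
 [ 87.2 113.6]
 [293.3 109.6]] [array([656.8,  21.9]), array([430.1, 152.1]), array([623.7, 180.1]), array([457.8, 156.3]), array([638.2, 182.6])]
(array([611.06166586, 142.16340979, 293.96949677]), np.float64(52.0518612365849))
(array([655.72636223,  23.13183145,  65.80037784]), np.float64(1.96060950741609))
(array([579.55996155, 159.70151748, 299.35876219]), np.float64(30.856400640000505))
(array([590.86906949,  95.54977383, 307.42603861]), np.float64(160.6379881258807))
[289. 178.] (array([643.5, 102.2]), np.float64(40.0), np.float64(190.0), np.float64(100.3))
```

View pics/w10.png

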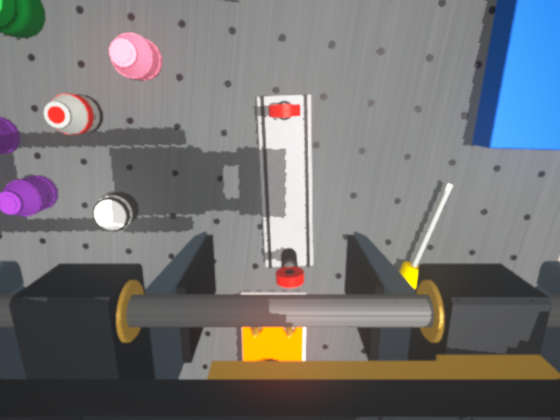

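The view shows the rail spanning (258–312, 95–268), iris heads at (285,110) and (290,277), giving a rail centre of about (643.8,102). The red objective is at (72,114), pink at (135,55) and silver at (113,211).

```bash
python3 -c "
from h import *
move(421,148.5,190,97.2)"
```

```text
delta m [ 0.0675 -0.2089  0.0277] turn rad 0.0026 deg 0.2 rows>= 5.0 q6 1.1
```

Request:
apply_moves(
  deltas=[
    [0.0144, -0.045, 0, 0, 0.5],
    [0.029, -0.09, 0, 0, 0.5],
    [0.043, -0.135, 0, 0, 0.5],
    [0.058, -0.18, 0.01, 0, 0.5],
    [0.0675, -0.209, 0.025, 0, 0.5],
  ],
)

```text
time_s: 17.45
ee_pos: [419.4, 142.8, 192.7]
ee_rot: [-179.8, 0.0, 97.1]
force: [0.2, 0.9, 0.3]
gripper_width: 68.6
gripper_force: 0.0
```

Request:
apply_moves(
  deltas=[
    [0, 0, 0, 0, 0.5],
    [0, 0, 0, 0, 0.5],
  ],
)

```text
time_s: 17.65
ee_pos: [422.4, 142.8, 193.2]
ee_rot: [-179.9, 0.0, 97.1]
force: [1.0, 0.2, 0.1]
gripper_width: 68.5
gripper_force: 0.0
```

```bash
python3 - <<'E'
from look import *
look("w11",(0,150,90),(4,255,255),50,97.2,15,40,(220,243),280)
E
```

```text
[422.4 142.8 193.2] [-1.7988e+02  3.0000e-02  9.7140e+01]
[526.4 186.9  19. ] at [641.6 179.7  50. ] mom [642.3 178.3] (array([432.07635885, 165.0278401 , 307.17673156]), np.float64(105.04583437771869))
delta m [0.0096 0.2209 0.1786] turn rad -0.0016 deg -0.1 rows>= 6.0 q6 10.1
[282.1 188.5   8.1] at [422.8 150.5  50. ] mom [422.8 150.5] (array([421.91091843, 149.1850217 ,  43.95941002]), np.float64(2.102443126123339))
delta m [0.0077 0.0002 0.1787] turn rad -0.0016 deg -0.1 rows>= 4.0 q6 10.1
```

View pics/w11.png

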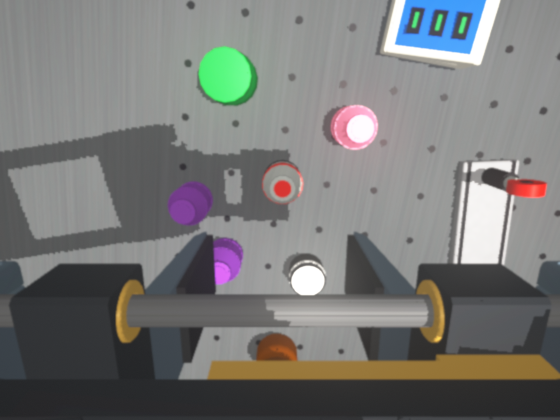

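Request:
apply_moves(
  deltas=[
    [0.0077, 0, 0.05, 0, 0.5],
    [0.0077, 0, 0.1, 0, 0.5],
    [0.0077, 0, 0.15, 0, 0.5],
    [0.0077, 0, 0.178, 0, 0.5],
    [0.0077, 0, 0.186, 0, 0.5],
  ],
)

```text
time_s: 18.2
ee_pos: [421.4, 149.8, 5.2]
ee_rot: [-179.6, 0.1, 97.1]
force: [-0.1, -0.3, 0.5]
gripper_width: 68.4
gripper_force: 0.0
```

Request:
apply_moves(
  deltas=[
    [0, 0, 0, 0, 0.5],
    [0, 0, 0, 0, 0.5],
    [0, 0, 0, 0, -0.5],
    [0, 0, 0, 0, -0.5],
    [0, 0, 0, 0, -0.5],
  ],
  grip_force=20,
)

```text
time_s: 18.7
ee_pos: [423.0, 150.9, 9.4]
ee_rot: [179.9, -0.0, 97.1]
force: [0.2, -0.0, -0.2]
gripper_width: 47.3
gripper_force: 0.0
```

Request:
apply_moves(
  deltas=[
    [0, 0, 0, 0, -0.5],
    [0, 0, 0, 0, -0.5],
    [0, 0, 0, 0, -0.5],
    [0, 0, 0, 0, -0.5],
    [0, 0, 0, 0, -0.5],
  ],
)

```text
time_s: 19.2
ee_pos: [422.7, 150.9, 9.0]
ee_rot: [179.9, -0.0, 97.1]
force: [-0.7, -1.3, 5.9]
gripper_width: 36.8
gripper_force: 20.0
```

Request:
apply_moves(
  deltas=[
    [0, 0, -0.02, 0, -0.5],
    [0, 0, -0.06, 0, -0.5],
    [0, 0, -0.11, 0, -0.5],
    [0, 0, -0.16, 0, -0.5],
    [0, 0, -0.18, 0, -0.5],
  ],
)

```text
time_s: 19.7
ee_pos: [424.1, 151.3, 192.8]
ee_rot: [179.6, -0.1, 97.1]
force: [0.1, -0.2, -1.6]
gripper_width: 37.2
gripper_force: 20.0
```

```bash
python3 -c "
from h import *
move(643.8,102,186,97.2)"
```

```text
delta m [-0.0762  0.2119  0.0082] turn rad -0.0016 deg -0.1 rows>= 5.0 q6 11.1
```

Request:
apply_moves(
  deltas=[
    [-0.0155, 0.043, 0, 0, -0.5],
    [-0.031, 0.086, 0, 0, -0.5],
    [-0.046, 0.129, 0, 0, -0.5],
    [-0.062, 0.172, 0, 0, -0.5],
    [-0.0762, 0.212, 0, 0, -0.5],
  ],
)

```text
time_s: 20.2
ee_pos: [643.5, 100.6, 187.3]
ee_rot: [-179.9, -0.0, 97.1]
force: [0.7, -0.4, -0.3]
gripper_width: 37.5
gripper_force: 20.0
```

Request:
apply_moves(
  deltas=[
    [0, 0, 0.01, 0, -0.5],
    [0, 0, 0.05, 0, -0.5],
    [0, 0, 0.09, 0, -0.5],
    [0, 0, 0.13, 0, -0.5],
    [0, 0, 0.13, 0, -0.5],
  ],
)

```text
time_s: 20.7
ee_pos: [636.2, 100.7, 51.7]
ee_rot: [-179.1, 0.0, 97.1]
force: [-0.9, 0.0, -2.5]
gripper_width: 37.4
gripper_force: 20.0
```

Request:
apply_moves(
  deltas=[
    [0, 0, 0, 0, -0.5],
    [0, 0, 0, 0, -0.5],
  ],
)

```text
time_s: 20.9
ee_pos: [643.6, 101.7, 60.9]
ee_rot: [179.8, -0.0, 97.1]
force: [-0.6, -0.4, -1.2]
gripper_width: 37.1
gripper_force: 20.0
```

```bash
python3 -c "
from h import *
move(643.8,102,20,97.2)"
```

```text
delta m [0.0003 0.     0.0409] turn rad -0.0016 deg -0.1 rows>= 1.0 q6 0.8
```

Request:
apply_moves(
  deltas=[
    [0, 0, 0.015, 0, -0.5],
    [0, 0, 0.03, 0, -0.5],
    [0, 0, 0.037, 0, -0.5],
    [0, 0, 0.037, 0, -0.5],
    [0, 0, 0.037, 0, -0.5],
  ],
)

```text
time_s: 21.4
ee_pos: [643.1, 101.5, 22.9]
ee_rot: [179.9, -0.0, 97.1]
force: [0.5, 0.0, -1.2]
gripper_width: 37.0
gripper_force: 20.0
```

Request:
apply_moves(
  deltas=[
    [0, 0, 0.002, 0, -0.5],
    [0, 0, 0.004, 0, -0.5],
    [0, 0, 0.005, 0, -0.5],
    [0, 0, 0.005, 0, -0.5],
  ],
)

```text
time_s: 21.8
ee_pos: [642.9, 101.4, 19.0]
ee_rot: [179.9, -0.0, 97.1]
force: [-3.0, -0.6, 9.7]
gripper_width: 37.0
gripper_force: 20.0
```

Request:
apply_moves(
  deltas=[
    [0, 0, 0, 0, 0.5],
    [0, 0, 0, 0, 0.5],
    [0, 0, 0, 0, 0.5],
    [0, 0, 0, 0, 0.5],
    [0, 0, 0, 0, 0.5],
  ],
)

```text
time_s: 22.3
ee_pos: [642.1, 101.3, 16.2]
ee_rot: [-180.0, -0.0, 97.1]
force: [0.1, 0.6, 0.1]
gripper_width: 68.2
gripper_force: 0.0
```

Request:
apply_moves(
  deltas=[
    [0, 0, -0.03, 0, 0.5],
    [0, 0, -0.07, 0, 0.5],
    [0, 0, -0.11, 0, 0.5],
    [0, 0, -0.15, 0, 0.5],
    [0, 0, -0.19, 0, 0.5],
  ],
)

```text
time_s: 22.8
ee_pos: [641.9, 101.3, 208.0]
ee_rot: [-180.0, -0.0, 97.1]
force: [0.1, -0.7, -1.0]
gripper_width: 68.2
gripper_force: 0.0
```

```bash
python3 - <<'E'
from look import *
look("w12",(0,150,90),(4,255,255),60,97.2,200,40,None,400)
E
```

```text
[641.9 101.3 208. ] [-180.    -0.    97.1]
[285.2 276.5  14.3] at [657.  20.  60.] mom [657.   19.9] 
delta m [-0.0826  0.0011  0.016 ] turn rad -0.0016 deg -0.1 rows>= 2.0 q6 0.8
[280.9 195.8   7.6] at [642.6 101.1  60. ] mom [642.6 101. ] 
delta m [-0.0004 -0.0031  0.016 ] turn rad -0.0016 deg -0.1 rows>= 1.0 q6 0.8
[270.3 104.9   8.3] at [623.4 180.1  60. ] mom [623.4 180.2] 
delta m [ 0.0804 -0.0123  0.0159] turn rad -0.0016 deg -0.1 rows>= 2.0 q6 0.8
[288.  105.    7.8] at [638.6 181.9  60. ] mom [638.4 182.7] 
delta m [0.0803 0.0029 0.0161] turn rad -0.0016 deg -0.1 rows>= 2.0 q6 0.8
```

View pics/w12.png

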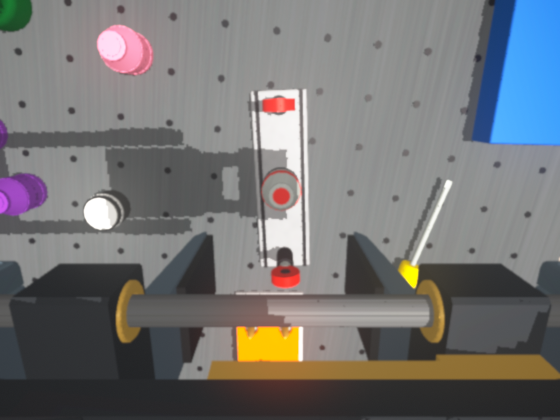

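```bash
python3 -c "
from h import *
move(440.7,-55.7,200,97.2)"
```

```text
delta m [-0.131  -0.2228  0.0129] turn rad -0.0016 deg -0.1 rows>= 6.0 q6 0.8
```

The objective stands upright on the rail: its nose is at (281,196), about midway between the heads at (279,105) and (285,277). Next, the amber jar.

Request:
apply_moves(
  deltas=[
    [-0.0255, -0.043, 0, 0, 0.75],
    [-0.051, -0.086, 0, 0, 0.75],
    [-0.0765, -0.13, 0, 0, 0.75],
    [-0.102, -0.173, 0, 0, 0.75],
    [-0.125, -0.212, 0, 0, 0.75],
  ],
)

```text
time_s: 23.35
ee_pos: [445.1, -49.9, 206.2]
ee_rot: [-180.0, 0.0, 97.1]
force: [0.5, -0.8, 0.7]
gripper_width: 80.1
gripper_force: 0.0
```

Request:
apply_moves(
  deltas=[
    [-0.006, -0.011, 0, 0, 0.75],
    [-0.006, -0.011, 0, 0, 0.75],
    [-0.006, -0.011, 0, 0, 0.75],
  ],
)

```text
time_s: 23.65
ee_pos: [438.3, -56.0, 206.7]
ee_rot: [179.9, -0.0, 97.1]
force: [-0.2, 0.3, -0.0]
gripper_width: 79.7
gripper_force: 0.0
```

```bash
python3 - <<'E'
from look import *
look("w13",(3,120,40),(19,255,200),54,97.2,16,300,(306,234),280)
E
```

```text
[438.3 -56.  206.7] [ 1.7989e+02 -1.0000e-02  9.7090e+01]
[494.5 235.   56.2] at [650.1 -70.5  54. ] mom [648.5 -96.6] (array([439.427615  , -16.53883384, 346.4416987 ]), np.float64(62.028257930683544))
delta m [-0.0409  0.2078  0.1908] turn rad -0.0011 deg -0.1 rows>= 6.0 q6 -15.9
[283.5 190.   26.6] at [441.2 -51.4  54. ] mom [440.4 -51.3] (array([441.63289296, -55.59784688,  35.2475466 ]), np.float64(0.5216709708699256))
delta m [0.004  0.0029 0.1906] turn rad -0.0011 deg -0.1 rows>= 4.0 q6 -15.9
```

Request:
apply_moves(
  deltas=[
    [0.002, 0.003, 0.05, 0, 0.75],
    [0.002, 0.003, 0.1, 0, 0.75],
    [0.002, 0.003, 0.15, 0, 0.75],
    [0.002, 0.003, 0.185, 0, 0.75],
    [0.002, 0.003, 0.194, 0, 0.75],
  ],
)

```text
time_s: 24.2
ee_pos: [438.2, -52.7, 8.8]
ee_rot: [-179.6, -0.1, 97.2]
force: [0.2, 0.0, 0.6]
gripper_width: 80.0
gripper_force: 0.0
```

Request:
apply_moves(
  deltas=[
    [0, 0, 0, 0, 0.75],
    [0, 0, 0, 0, 0.75],
    [0, 0, 0, 0, -0.3],
    [0, 0, 0, 0, -0.3],
    [0, 0, 0, 0, -0.3],
  ],
  grip_force=20,
)

```text
time_s: 24.7
ee_pos: [440.5, -54.0, 13.5]
ee_rot: [179.9, 0.0, 97.1]
force: [-0.4, 1.0, -0.7]
gripper_width: 58.5
gripper_force: 0.0
```

Request:
apply_moves(
  deltas=[
    [0, 0, 0, 0, -0.3],
    [0, 0, 0, 0, -0.3],
    [0, 0, 0, 0, -0.3],
    [0, 0, 0, 0, -0.3],
    [0, 0, 0, 0, -0.3],
  ],
)

```text
time_s: 25.2
ee_pos: [440.7, -54.0, 13.1]
ee_rot: [179.9, 0.0, 97.1]
force: [-0.4, 0.5, 6.1]
gripper_width: 47.0
gripper_force: 20.0
```

Request:
apply_moves(
  deltas=[
    [0, 0, -0.02, 0, -0.3],
    [0, 0, -0.06, 0, -0.3],
    [0, 0, -0.11, 0, -0.3],
    [0, 0, -0.16, 0, -0.3],
    [0, 0, -0.19, 0, -0.3],
  ],
)

```text
time_s: 25.7
ee_pos: [440.4, -54.0, 205.8]
ee_rot: [179.8, 0.1, 97.1]
force: [1.3, 0.5, -1.1]
gripper_width: 47.1
gripper_force: 20.0
```

```bash
python3 -c "
from h import *
move(541,330,210,97.1)"
```

```text
delta m [ 0.3687  0.1474 -0.004 ] turn rad 0.0 deg 0.0 rows>= 8.0 q6 -15.6
```

Request:
apply_moves(
  deltas=[
    [0.044, 0.02, 0, 0, -0.3],
    [0.088, 0.04, 0, 0, -0.3],
    [0.132, 0.06, 0, 0, -0.3],
    [0.176, 0.08, 0, 0, -0.3],
    [0.22, 0.1, 0, 0, -0.3],
  ],
)

```text
time_s: 26.2
ee_pos: [511.4, 178.4, 201.8]
ee_rot: [-179.9, 0.0, 97.1]
force: [1.3, -1.5, -0.7]
gripper_width: 47.2
gripper_force: 20.0
```

Request:
apply_moves(
  deltas=[
    [0.044, 0.02, 0, 0, -0.3],
    [0.088, 0.04, 0, 0, -0.3],
    [0.088, 0.04, 0, 0, -0.3],
    [0.088, 0.04, 0, 0, -0.3],
    [0.088, 0.04, 0, 0, -0.3],
  ],
)

```text
time_s: 26.7
ee_pos: [539.8, 267.9, 201.8]
ee_rot: [-179.9, 0.1, 97.1]
force: [-1.3, -0.2, -0.6]
gripper_width: 47.2
gripper_force: 20.0
```

```bash
python3 - <<'E'
from h import *
im,P,s=shot("wrist","w14"); print(s["ee_pos"],s["ee_rot"])
for k in blobs(im,(0,0,150),(179,60,255),1000): print("white",cen(k).round(),cv2.boundingRect(k),rect(k,15,P))
for k in blobs(im,(100,120,80),(125,255,255),800): print("blue",cen(k).round(),rect(k,29,P))
it=cv2.imread("pics/top0.png"); k=blobs(it,(100,150,80),(125,255,255),300)[1]; print("top blue",rect(k,29,pose("top")))
E
```

```text
[539.83432317 267.93393709 201.77314039] [-1.79885252e+02  6.11202818e-02  9.70773564e+01]
white [313. 109.] (0, 0, 560, 293) (array([534.2, 320.2]), np.float64(276.0), np.float64(497.0), np.float64(0.5))
white [ 56. 211.] (12, 163, 114, 88) (array([320.9, 216.7]), np.float64(106.0), np.float64(72.0), np.float64(23.8))
white [125. 260.] (24, 226, 181, 68) (array([368.5, 147.2]), np.float64(209.0), np.float64(51.0), np.float64(23.7))
white [331. 316.] (271, 305, 118, 56) (array([618.1, 101.3]), np.float64(133.0), np.float64(74.0), np.float64(7.2))
white [ 53. 352.] (35, 328, 36, 50) (array([295.4,  32.4]), np.float64(31.0), np.float64(75.0), np.float64(97.2))
blue [287. 131.] (array([539., 323.]), np.float64(77.0), np.float64(59.0), np.float64(86.0))
blue [546. 229.] (array([818.9, 268.4]), np.float64(167.0), np.float64(29.0), np.float64(96.0))
top blue (array([537.6, 324.8]), np.float64(69.0), np.float64(56.0), np.float64(89.5))
```

View pics/w14.png

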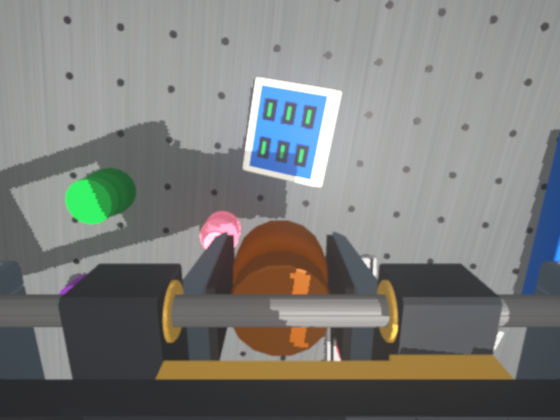

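```bash
python3 - <<'E'
from h import *
s=dict(ee_pos=np.array([539.83,267.93,201.77]),ee_rot=np.array([-179.885,.061,97.077])); P=pose("wrist",s)
w=np.array([plane(P,p,z)[:2] for p,z in(((257,78),18),((341,92),40),((322,186),40),((244,170),18))]); print(w.round(1),w.mean(0))
e=[w[1]-w[0],w[2]-w[3],w[0]-w[3],w[1]-w[2]]
for d in e: print(np.hypot(*d).round(1),np.degrees(np.arctan2(d[1],d[0])).round(1))
T=pose("top"); print("jar top check",)
E
```

```text
[[504.8 369.3]
 [582.  365.3]
 [578.5 278.7]
 [501.  280.8]] [541.56600202 323.50077724]
77.3 -2.9
77.6 -1.6
88.6 87.5
86.7 87.7
jar top check
```

```bash
python3 -c "
from h import *
move(543.7,417.6,200,97.1)"
```

```text
delta m [0.1483 0.022  0.002 ] turn rad -0.001 deg -0.1 rows>= 3.0 q6 18.2
```

Request:
apply_moves(
  deltas=[
    [0.045, 0.007, 0, 0, -0.3],
    [0.09, 0.014, 0, 0, -0.3],
    [0.135, 0.02, 0, 0, -0.3],
    [0.148, 0.022, 0.03, 0, -0.3],
    [0.148, 0.022, 0.07, 0, -0.3],
  ],
)

```text
time_s: 27.25
ee_pos: [545.4, 420.8, 134.2]
ee_rot: [179.7, -0.2, 97.2]
force: [0.1, -0.2, -1.4]
gripper_width: 47.1
gripper_force: 20.0
```

Request:
apply_moves(
  deltas=[
    [0, 0, 0.035, 0, -0.3],
    [0, 0, 0.07, 0, -0.3],
    [0, 0, 0.085, 0, -0.3],
    [0, 0, 0.085, 0, -0.3],
    [0, 0, 0.085, 0, -0.3],
  ],
)

```text
time_s: 27.75
ee_pos: [545.2, 418.7, 49.1]
ee_rot: [179.9, -0.1, 97.1]
force: [0.3, 0.2, -0.4]
gripper_width: 47.0
gripper_force: 20.0
```

```bash
python3 -c "
from h import *
move(543.7,417.6,14,97.1)"
```

```text
delta m [-0.0009 -0.0017  0.0351] turn rad -0.0008 deg -0.0 rows>= 1.0 q6 29.5
```

Request:
apply_moves(
  deltas=[
    [-0.001, -0.0015, 0.015, 0, -0.3],
    [-0.001, -0.0015, 0.03, 0, -0.3],
    [-0.001, -0.0015, 0.034, 0, -0.3],
    [-0.001, -0.0015, 0.0365, 0, -0.3],
    [-0.001, -0.0015, 0.0365, 0, -0.3],
  ],
)

```text
time_s: 28.25
ee_pos: [542.6, 417.2, 13.1]
ee_rot: [-180.0, 0.0, 97.1]
force: [-4.3, -3.3, 6.9]
gripper_width: 46.9
gripper_force: 20.0
```

Request:
apply_moves(
  deltas=[
    [0, 0, 0.001, 0, -0.3],
    [0, 0, 0.001, 0, -0.3],
    [0, 0, 0.001, 0, -0.3],
  ],
)

```text
time_s: 28.55
ee_pos: [542.6, 417.2, 13.1]
ee_rot: [180.0, 0.0, 97.1]
force: [-4.3, -3.1, 10.9]
gripper_width: 47.2
gripper_force: 20.0
```

Request:
apply_moves(
  deltas=[
    [0, 0, 0, 0, 0.7],
    [0, 0, 0, 0, 0.7],
    [0, 0, 0, 0, 0.7],
    [0, 0, 0, 0, 0.7],
    [0, 0, 0, 0, 0.7],
  ],
)

```text
time_s: 29.05
ee_pos: [542.8, 417.5, 9.8]
ee_rot: [-180.0, -0.0, 97.1]
force: [0.8, -0.0, -0.4]
gripper_width: 77.8
gripper_force: 0.0
```

Request:
apply_moves(
  deltas=[
    [0, 0, -0.03, 0, 0.7],
    [0, 0, -0.07, 0, 0.7],
    [0, 0, -0.11, 0, 0.7],
    [0, 0, -0.15, 0, 0.7],
    [0, 0, -0.19, 0, 0.7],
  ],
)

```text
time_s: 29.55
ee_pos: [542.6, 417.3, 201.5]
ee_rot: [-180.0, -0.0, 97.1]
force: [0.7, 0.9, -1.1]
gripper_width: 77.6
gripper_force: 0.0
```

Request:
apply_moves(
  deltas=[
    [0, -0.04, 0, 0, 0.7],
    [0, -0.08, 0, 0, 0.7],
    [0, -0.12, 0, 0, 0.7],
    [0, -0.16, 0, 0, 0.7],
    [0, -0.16, 0, 0, 0.7],
  ],
)

```text
time_s: 30.05
ee_pos: [379.4, 396.4, 200.2]
ee_rot: [-179.8, 0.1, 97.3]
force: [1.3, -0.4, -0.3]
gripper_width: 77.2
gripper_force: 0.0
```

```bash
python3 - <<'E'
from h import *
sc,S,s=shot("scene","s15"); it,T,s=shot("top","t15"); print(s["time_s"],s["force"])
o=np.zeros((600,800,3),np.uint8); o[:420,:560]=sc; o[420:600,:480]=cv2.resize(it[130:220,100:340],(480,180)); cv2.imwrite("pics/c15.png",o)
E
```

```text
30.1 [ 0.1243361   0.35374381 -0.09915773]
```

View pics/c15.png

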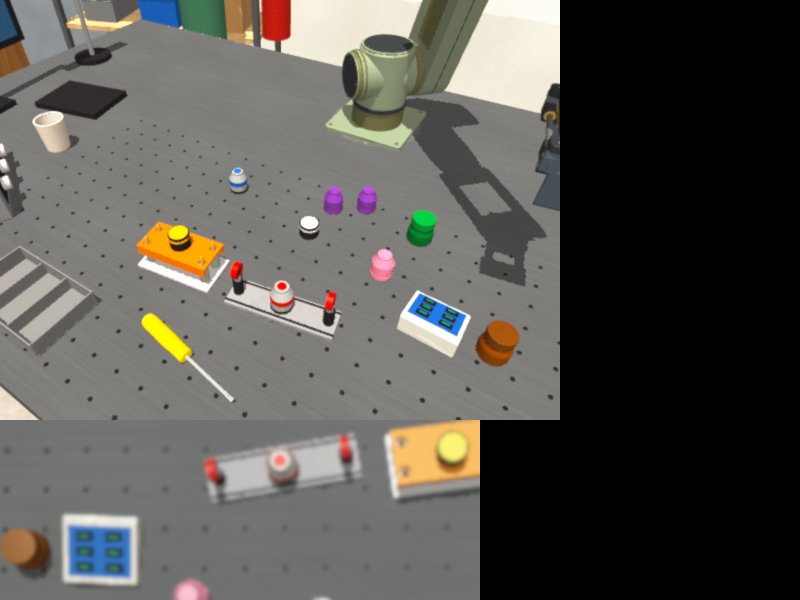

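The final picture shows the tray seated with the gold mirror on it at (180,237) and the red objective mid-rail at (282,297). The amber jar at (498,342) stands level with the keypad's side, with a small gap, and the bystanders are unmoved. Everything is in place, so I'm handing it in.

```bash
python3 -c "
from workcell import env
print(env.job_done())"
```

```text
the job is handed in; nothing more can be done
None
```

I handed the job in at about 30 s: the tray is seated with the gold mirror on it, the red objective is mid-rail, the amber jar is left of the keypad, and the bystanders look unmoved in the last picture; the hand-in returned no verdict.

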